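# Unfold the crank and nip up the meter cover

### The job

Nip the white nylon meter cover in the bench clamp: swing the folded red crank handle fully upright, then wind the crank clockwise until the sprung jaw presses the cover against the backstop with about 25 N, and let go with the handle left standing up. The backstop is set differently for every job, so feel for the bite through the crank and do not crush the cover; leave the other things on the bench where they are.

Things in the scene. Friction and masses are not known exactly. Their poses are not given: they have to be found in the camera images.
- fixture: bench clamp, bolted down. Origin on the bench right below the crank's vertical axis, z up. Grey gear box there, 110 (x) x 100 (y) x 60 mm high; a steel bed, 110 mm wide, top 20 mm up, runs along +y to 245 mm. On it along +y: blue jaw (top 55 mm up), steel face plate, white cover, blue backstop block 84 x 26 x 36 mm, near face anywhere from y = 158 to 168 mm, not reported
- crank_axis (a point): point on the crank's vertical axis of rotation, at the height of the handle's fold hinge, 100 mm above the bench; its axes are the fixture's. The jaw moves 10 mm per rad of crank along the fixture's +y. The bite comes 1.6 to 3.6 rad after the start; every further 0.1 rad adds about 6 N of clamping
- handle_hinge (a point): centre of the handle's horizontal fold hinge at the outer end of the steel crank arm, 65 mm from the crank axis, 100 mm above the bench. It turns with the crank: its +x points to the crank axis, z up. The arm is a bar 15 mm wide along +x, its top 12 mm below this point; beside it is free air down to the gear box top, 40 mm below this point
- handle_mid (a point): centre of the red round grip sleeve (18 mm diameter, 48 mm long) of the folding handle, 38 mm from the fold hinge (the sleeve covers 14 to 62 mm). Its x axis runs along the handle, away from the hinge. The sleeve spins freely. Folded, the handle lies over the arm, pointing to the crank axis; upright, it stands vertically over the hinge
- handle (a joint): fold angle of the handle, rad: 0 folded flat over the arm, 1.571 upright against its stop; starts between 0 and 0.3. A stiff hinge (0.18 N m) that stays where it is left; a sideways push towards the crank axis can fold it again.
- crank (a joint): crank angle, rad, growing clockwise seen from above; 0: the arm points to the fixture's -x; starts at -0.4 to 0.4, range -0.5 to 5.5. Friction 0.45 N m, 5 to 7 N of push at the handle while the jaw runs free (less once it rests); once the cover is pinched, every 10 N of clamping adds 0.1 N m, 1.5 N at the handle (25 N: 3.8 N more). Stays where it is left
- jaw_face: steel face plate of the jaw, 76 mm wide, 32 mm high, 5 mm thick, on springs of 6 N/mm (9 mm of travel). Origin at the middle of its lower edge, 2.5 mm behind its front face; it faces the fixture's +y and starts 3 to 17 mm short of the cover
- cover: white nylon meter cover, loose on the bed between jaw and backstop: 70 mm (x) x 60 mm (y) x 24 mm block with a low round boss (30 mm high in all), 0.12 kg. Origin at the centre of its underside. It is snug when the jaw face presses it with 15 to 40 N and cracks above 55 N
- nipple_block: brass grease nipple block, 40 x 30 x 39 mm, bystander; origin at the centre of its underside
- belt_pulley: black rubber seed belt pulley lying flat, 76 mm diameter, 26 mm high, bystander; origin at the centre of its underside
- pickup_disc: worn steel finger pickup disc lying flat, 146 mm diameter, 17 mm high, bystander; origin at the centre of its underside
- spanner: steel spanner, 170 mm long, bystander
- oil_bottle: amber oil bottle, 52 mm diameter, 130 mm high, bystander; origin at the centre of its underside
- bearing_race: steel bearing race lying flat, 60 mm diameter, 14 mm high, bystander; origin at the centre of its underside
There are look-alikes about, which are no part of the job. There is more than one size of the cover; the one meant has the size given above.

How it is judged:
By the outcome, as a careful person would: the job done as asked, in the order asked, and still so for the second after the job is handed in, with the robot touching nothing.
It also fails if it takes over 64 s, if anything falls off the work surface, if the arm or the gripper's body presses on something with over 40 N, if the wrist force passes 120 N, or if a joint passes its speed limit or range.

### The arm

A 6-joint arm with a two-finger parallel gripper is mounted at the origin on the work surface. World frame = base frame: x ahead of the robot, y to its left, z up, the work surface at z = 0. Lengths are in m, angles in degrees, forces in N, time in s.
With the tool pointing down it reaches from about 0.4 to 0.825 m from the base axis. Payload 7 kg.
Tool frame: the origin (TCP) lies at the very end of the fingers, on their centre line; the grasp point (between the pads) lies 19 mm behind it (grasp_offset is the x of the grasp point in the tool frame, in m); x points along the fingers, y is the direction in which the jaws open and shut, and the axes are right-handed (so a half turn about x gives the same grasp; the last joint's range is limited). The gripper opens to 88 mm and grips with 3 to 60 N. Pads are 19 mm wide; open, the fingers measure 130 mm over their backs; the gripper's body (78 mm by 193 mm) begins 47 mm behind the grasp point.
Start: joints at [-54.54, 20.546, 0.682, 0, -70.136, -16.507], TCP at [0.219, -0.638, 0.227] pointing down, gripper open.
Joint ranges: [-176.03, 176.03], [-82.01, 121.73], [-58.28, 71.71], [-173.87, 95.51], [-174.79, -0.11], [-173.66, 173.66]. Speed limits (degrees/s): [136.94, 136.94, 172.46, 180, 180, 180].

### API

Orientations are given as [roll, pitch, yaw] about the fixed x, y, z axes, in that order (R = Rz(yaw) Ry(pitch) Rx(roll)).
In Python, from plant import get_obs, snapshot, close_job, grasp_offset gives the robot as it stands.
- The arm moves only by the tool carry_out, never from a script. Its argument "series" is a list that holds one entry, the list of rows, each a list of 6 numbers: the shift along the tool's x, y, z in mm, then the turn, a rotation vector about the tool's x, y, z in degrees. A call has 1 to 10 rows; each row is the pose to reach, as a shift and turn from the pose commanded when the call began, along the tool's axes at that moment; what a row does not reach only later rows make up. A row lasts 1/8 s, in which the tool goes at most 62.5 mm and 10.7 degrees, less where a joint would pass 70% of its speed; a pose out of reach is approached as far as the arm can. A call with a gripper value outside its range is refused whole. "hand" is the gripper's target within -1 to 1 (shut at 1, half-way at 0, fully open at -1), set as the call begins (left out, the last holds). The fingers move at their own pace and stop on an object; the grip force is fixed at half the most. Time passes only in rows, so rows that repeat a pose let the fingers close. It gives the time, the measured TCP pose, the force and the opening at its end, in the units of the state.
- get_obs(): the state, without advancing time (a new reading comes with each control period).
- snapshot(name): name is "scene" or "top"; returns a dict with "color" (480x640x3 uint8, red, green, blue), "fx", "fy", "cx", "cy" (pixels), "eye" and "attitude" of the camera in the world. Camera axes: x right, y down, z forward; pixel columns grow to the right and rows downward; lengths in m; the calibration is good to about 2 mm. A picture is of the moment at which its call begins. There is no depth.
- close_job(): hands the job in, once; it reports no verdict.
The state is a dict: "clock": time; "joint_pos": joint angles; "qvel": joint speeds; "tau": joint torques, N m; "tool_pos": TCP position; "orientation": TCP orientation; "force": force on the tool from outside, world axes, zero at the start; "moment": the same for the moment, N m; "opening": finger opening in m.
Only numpy, scipy, OpenCV 4.12 (cv2) and the standard library are available. Lean on these libraries where they do the work, as an engineer would, in place of code of your own. Each camera call takes 0.05 s, during which the arm holds its last target.

## Working session

There is one attempt and no reset: what is moved stays moved. The work goes in short steps, Python scripts to look and compute and a tool call to move; the robot and the scene stay as the last step left them, time stands still between calls to the robot, and variables do not carry over. Pictures are saved under pics/ and viewed, and the job is handed in when it is done.

Besides the shell and the picture viewer there is one more tool, called after "Request:" as name([rows], argument=value, ...), one row to a line, values as JSON. carry_out: Moves the arm, as the interface text tells. Its arguments: {"type":"object","properties":{"series":{"type":"array","items":{"type":"array","items":{"type":"array","items":{"type":"number"}}}},"hand":{"type":"number"}},"required":["series"]}

```bash
mkdir -p pics; ls
python3 - <<'E'
from plant import *
import cv2
print(get_obs(), grasp_offset)
for n in("scene","top"):
    s=snapshot(n); cv2.imwrite(f"pics/{n}0.png",s["color"][:,:,::-1]); print(n,{k:v for k,v in s.items() if k!="color"})
E
```

```text
pics
{'clock': 0.0, 'joint_pos': array([-5.45421186e+01,  2.05903281e+01,  6.33624648e-01, -2.09012257e-02,
       -7.01360819e+01, -1.65066311e+01]), 'qvel': array([ 0.06345892, -0.03291944,  0.02666969,  0.03449287, -0.01913955,
       -0.06260841]), 'tau': array([ 4.10064797e-05, -5.82729757e+01,  2.93056798e+01,  6.99726015e+00,
        7.00436009e-03, -1.58500002e-04]), 'tool_pos': array([ 0.21902878, -0.63795155,  0.2256316 ]), 'orientation': array([ 94.55170215,  89.90515629, 113.49583449]), 'force': array([ 0.35856422, -0.66658833, -0.6093614 ]), 'moment': array([-0.01580458,  0.00150045,  0.00301556]), 'opening': 0.08752790039701376} -0.0188
scene {'fx': 543.6328405222915, 'fy': 543.6328405222915, 'cx': 319.63917404071515, 'cy': 229.71101617339116, 'eye': array([ 1.21947502, -0.71158023,  0.95708095]), 'attitude': array([-131.73099005,   -1.19653208,   44.18001686])}
top {'fx': 467.6784091928268, 'fy': 467.6784091928268, 'cx': 318.88988811043475, 'cy': 234.3165631911216, 'eye': array([0.3187215 , 0.0190877 , 1.18979729]), 'attitude': array([-168.83594397,   -1.35180576,  -89.61306553])}
```

View pics/scene0.png

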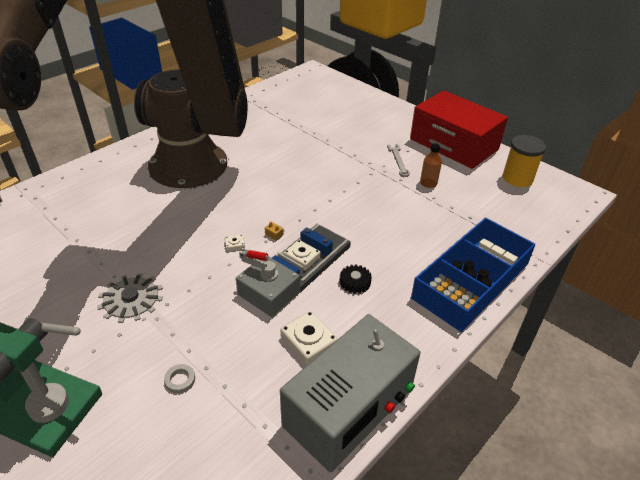

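View pics/top0.png

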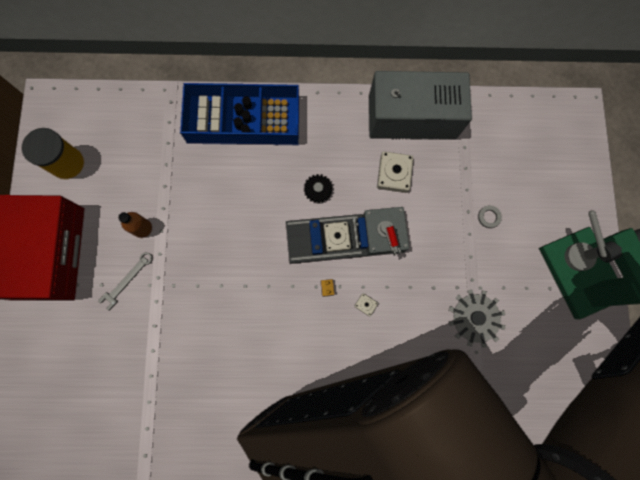

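The clamp is at about (350,235) in the top view and (290,265) in the scene view. The red handle is at top (393,238) and scene (257,255). I'll zoom in next.

```bash
cat > h.py <<'E'
import numpy as np, cv2
from scipy.spatial.transform import Rotation as R
from plant import *
def cam(s):
    return R.from_euler('xyz',s['attitude'],degrees=True).as_matrix()
def ray(s,uv):
    d=cam(s)@np.array([(uv[0]-s['cx'])/s['fx'],(uv[1]-s['cy'])/s['fy'],1]); return s['eye'],d/np.linalg.norm(d)
def onz(s,uv,z):
    e,d=ray(s,uv); return e+d*(z-e[2])/d[2]
def proj(s,p):
    c=cam(s).T@(np.array(p)-s['eye']); return np.array([s['cx']+s['fx']*c[0]/c[2],s['cy']+s['fy']*c[1]/c[2]])
def tri(s1,u1,s2,u2):
    A=np.zeros((3,3));b=np.zeros(3);
    for s,u in((s1,u1),(s2,u2)):
        e,d=ray(s,u);P=np.eye(3)-np.outer(d,d);A+=P;b+=P@e
    return np.linalg.solve(A,b)
def crop(s,x,y,w,h,k,name):
    c=s['color'][y:y+h,x:x+w,::-1]; cv2.imwrite(name,cv2.resize(c,None,fx=k,fy=k,interpolation=cv2.INTER_CUBIC))
E
python3 - <<'E'
from h import *
s=snapshot('scene');t=snapshot('top')
crop(s,215,210,160,110,5,'pics/s1.png');crop(t,275,190,150,90,5,'pics/t1.png')
E
```

```text
(no output)
```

View pics/s1.png

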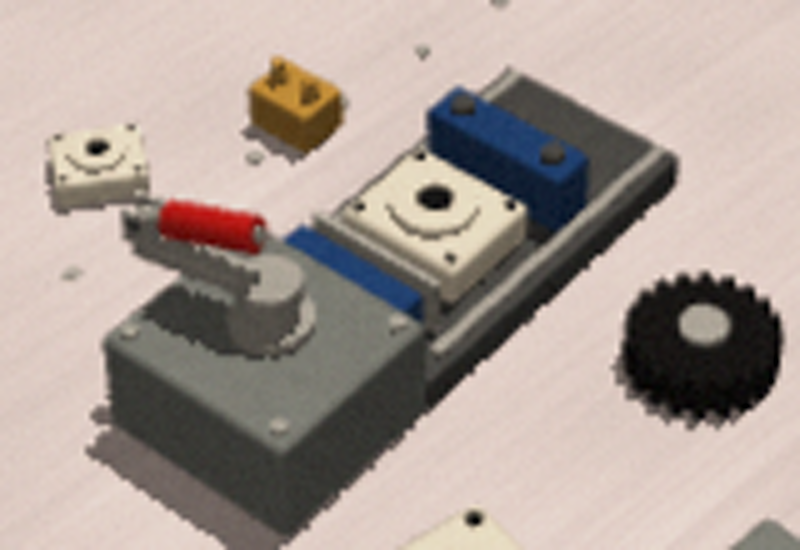

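View pics/t1.png

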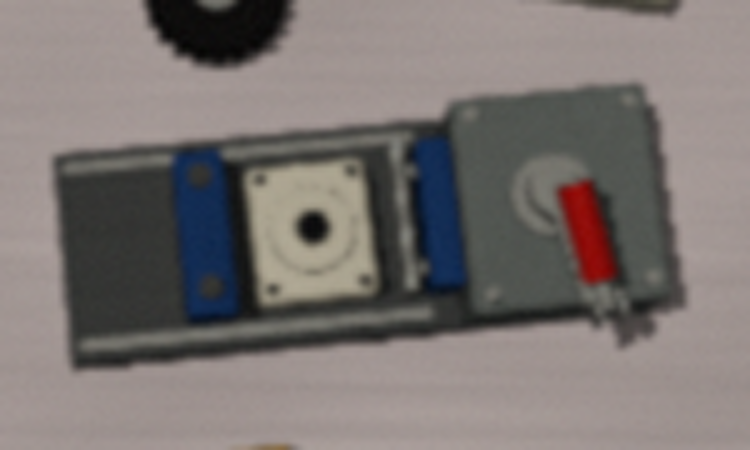

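Run:
```python
from h import *
s=snapshot('scene');t=snapshot('top')
S=lambda x,y:(215+x/5-.4,210+y/5-.4)
T=lambda x,y:(275+x/5-.4,190+y/5-.4)
for n,p in dict(gTL=(448,103),gTR=(640,88),gBR=(668,303),gBL=(475,315)).items(): print(n,onz(t,T(*p),.06))
for n,p in dict(gl=(107,345),gf=(285,447),gr=(425,335)).items(): print(n,onz(s,S(*p),.06))
for p in ((57,157),(77,367)): print('bed',onz(t,T(*p),.02))
for p in ((510,70),(675,160)): print('bedS',onz(s,S(*p),.02))
for n,c in(('s',s),('t',t)):
    h=cv2.cvtColor(c['color'],cv2.COLOR_RGB2HSV)
    m=((h[...,1]>170)&((h[...,0]<8)|(h[...,0]>172))&(h[...,2]>90)).astype(np.uint8)
    k,l,st,ce=cv2.connectedComponentsWithStats(m)
    for i in range(1,k):
        if 60<st[i,4]<1500:
            r=cv2.minAreaRect(np.argwhere(l==i)[:,::-1].astype(np.float32)); print(n,st[i],ce[i],r,cv2.boxPoints(r).round(1).tolist())
# handle endpoints
print('hinge t', [onz(t,T(607,300),z) for z in(.1,)], 'axis', onz(t,T(553,195),.08), 'scene boss',onz(s,S(268,275),.09))
print('tri hub', tri(s,S(268,275),t,T(550,190)))
```

```text
gTL [ 0.60452886 -0.11869156  0.06      ]
gTR [ 0.61348359 -0.21512621  0.06      ]
gBR [ 0.50464179 -0.22589538  0.06      ]
gBL [ 0.49767898 -0.1306688   0.06      ]
gl [ 0.51513206 -0.22910722  0.06      ]
gf [ 0.6159543  -0.21287068  0.06      ]
gr [ 0.61097915 -0.12348616  0.06      ]
bed [0.58362068 0.0775046  0.02      ]
bed [0.47544172 0.06525101 0.02      ]
bedS [0.47879571 0.06725275 0.02      ]
bedS [0.5858754  0.07739982 0.02      ]
s [247 251  21  10 130] [256.27692308 254.96153846] ((256.632080078125, 254.96226501464844), (20.02602195739746, 6.818675518035889), 10.619654655456543) [[246.1999969482422, 256.5], [247.39999389648438, 249.8000030517578], [267.1000061035156, 253.5], [265.79998779296875, 260.20001220703125]]
s [385 402  10  11  72] [389.40277778 406.80555556] ((389.3600158691406, 406.5200500488281), (8.40000057220459, 9.199999809265137), 36.869895935058594) [[383.20001220703125, 407.70001220703125], [388.79998779296875, 400.29998779296875], [395.5, 405.3999938964844], [390.0, 412.70001220703125]]
t [387 226  11  20 121] [391.99173554 235.98347107] ((392.0000305175781, 236.00003051757812), (19.470685958862305, 6.139405250549316), 74.74488067626953) [[386.5, 227.39999389648438], [392.3999938964844, 225.8000030517578], [397.5, 244.60000610351562], [391.6000061035156, 246.1999969482422]]
hinge t [array([ 0.49919219, -0.18821304,  0.1       ])] axis [ 0.55399817 -0.16693413  0.08      ] scene boss [ 0.55587062 -0.16732396  0.09      ]
tri hub [ 0.55435798 -0.16497005  0.08732015]
```

Run:
```python
from h import *
s=snapshot('scene');t=snapshot('top')
a=tri(s,(246.8,253.2),t,(394.5,245.4)); b=tri(s,(266.4,256.8),t,(389.5,226.6)); c=tri(s,(256.6,255),t,(392,236))
print(a,b,c,np.linalg.norm(a-b)); d=(b-a)/np.linalg.norm(b-a); print(d,'hinge',c-.038*d, np.degrees(np.arcsin(d[2])))
print('az', np.degrees(np.arctan2(d[1],d[0])))
for yaw in (5.5,6,6.5):
  F=R.from_euler('z',yaw,degrees=True).as_matrix()
  o=np.array([.5565,-.172,0])
  print(F.T@(c-.038*d-o))
for p in ((0.5565,-.172,.088),(0.5565,-.172,.06)):
  print(proj(s,p),proj(t,p))
```

```text
[ 0.5075497  -0.18530029  0.10432968] [ 0.5526494  -0.17036363  0.11409968] [ 0.53016431 -0.17775746  0.109172  ] 0.04850298384974814
[0.92983345 0.30795344 0.20143096] hinge [ 0.49483063 -0.18945969  0.10151762] 11.6206498980052
az 18.324459618866538
[-0.06305889 -0.01146856  0.10151762]
[-0.06315657 -0.01091784  0.10151762]
[-0.06324944 -0.01036629  0.10151762]
[266.85542624 266.42830901] [387.80454703 226.93141738]
[267.39699363 275.1111407 ] [385.9040126  229.29472035]
```

```bash
cat >> h.py <<'E'
def pose():
    o=get_obs(); return o['tool_pos'],R.from_euler('xyz',o['orientation'],degrees=True)
def rel(p,Rt):
    """shift mm / turn deg from the present pose to target"""
    p0,R0=pose(); return (R0.inv().apply(np.array(p)-p0)*1000).round(1),(R0.inv()*Rt).as_rotvec(degrees=True).round(2)
def down(yaz):
    y=np.array([np.cos(np.radians(yaz)),np.sin(np.radians(yaz)),0]);x=np.array([0,0,-1.]);return R.from_matrix(np.c_[x,y,np.cross(x,y)])
E
python3 - <<'E'
from h import *
p,r=pose();print(r.as_matrix().round(3))
for a in(108.3,-71.7): print(rel((.530,-.1778,.170),down(a)))
E
```

```text
[[-0.    -0.325  0.946]
 [ 0.     0.946  0.325]
 [-1.     0.    -0.   ]]
(array([ 56.5, 334.6, 443.5]), array([ 0.65, -0.  , -0.01]))
(array([ 56.5, 334.6, 443.5]), array([-1.7935e+02,  2.0000e-02, -0.0000e+00]))
```

Request:
carry_out([
  [[0,35,45,0,0,0],[0,70,93,0,0,0],[0,110,145,0.2,0,0],[0,150,198,0.4,0,0],[0,190,251,0.6,0,0],[0,230,304,0.65,0,0],[0,270,357,0.65,0,0],[0,305,404,0.65,0,0],[0,334.6,443.5,0.65,0,0],[0,334.6,443.5,0.65,0,0]],
], hand=-1)

```text
clock: 1.65
tool_pos: [0.532, -0.1747, 0.2265]
orientation: [-5.9, 90.0, 12.6]
force: [0.0, -0.6, 0.4]
opening: 0.0874
```

Run:
```python
from h import *
print(pose()[0],get_obs()['clock'])
print(rel((.530,-.1778,.090),down(108.3)))
s=snapshot('scene');crop(s,175,150,200,150,4,'pics/s2.png')
```

```text
[ 0.53202951 -0.17470356  0.22648625] 1.65
(array([136.5,  -2.3,  -3. ]), array([0.26, 0.03, 0.  ]))
```

View pics/s2.png

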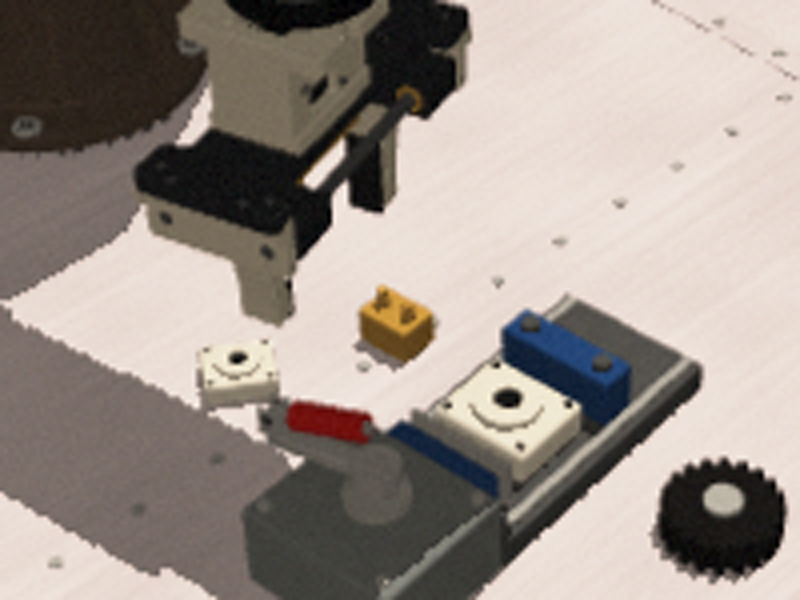

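The open gripper is above the handle, which is at crop (328,420), and the way down is clear. I'll descend around the sleeve, then close.

Request:
carry_out([
  [[20,-2.3,-3,0.26,0,0],[50,-2.3,-3,0.26,0,0],[80,-2.3,-3,0.26,0,0],[105,-2.3,-3,0.26,0,0],[120,-2.3,-3,0.26,0,0],[120,-2.3,-3,0.26,0,0]],
])

```text
clock: 2.45
tool_pos: [0.527, -0.1817, 0.1059]
orientation: [164.1, 89.9, -177.9]
force: [0.2, 0.1, 0.5]
opening: 0.0876
```

Run:
```python
from h import *
o=get_obs();print(pose()[0],o['qvel'].round(2))
print(rel((.530,-.1778,.090),down(108.3)))
s=snapshot('scene');crop(s,175,150,200,150,4,'pics/s3.png')
t=snapshot('top');crop(t,275,190,150,90,5,'pics/t3.png')
```

```text
[ 0.52697462 -0.18166614  0.10587504] [ 0.2  -1.29  1.66  0.54 -1.05 -0.16]
(array([15.9,  2.7,  4.1]), array([-0.31, -0.1 , -0.03]))
```

View pics/s3.png

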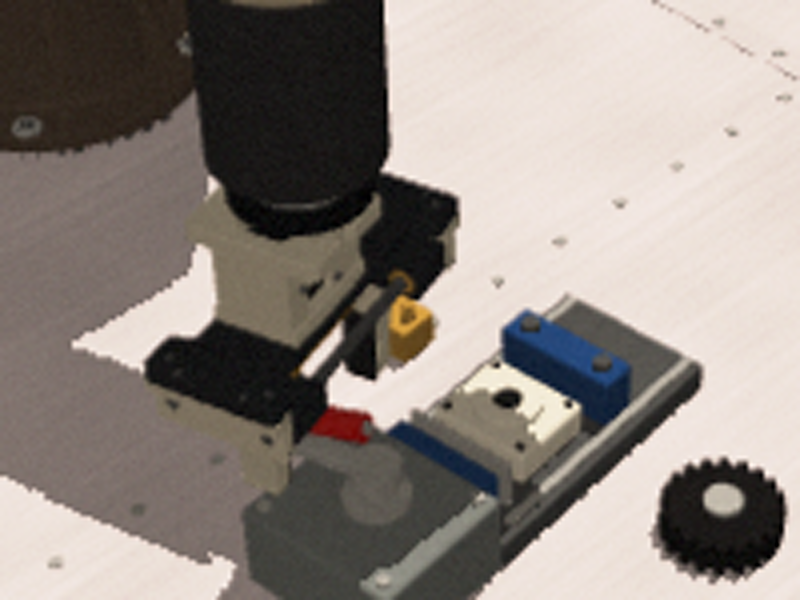

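Request:
carry_out([
  [[8,2.5,3.5,-0.3,0,0],[15.5,2.5,3.5,-0.3,0,0],[15.5,2.5,3.5,-0.3,0,0],[15.5,2.5,3.5,-0.3,0,0]],
])

```text
clock: 3.05
tool_pos: [0.5305, -0.1775, 0.0911]
orientation: [-158.7, 90.0, -140.3]
force: [-0.2, 0.4, 0.4]
opening: 0.0874
```

Run:
```python
from h import *
o=get_obs();print(pose()[0],o['force'])
print(rel((.530,-.1778,.090),down(108.3)))
t=snapshot('top');crop(t,275,190,150,90,5,'pics/t4.png')
```

```text
[ 0.53047015 -0.17752349  0.09106933] [-0.20927178  0.37470085  0.37572541]
(array([ 1.1, -0.1, -0.5]), array([ 0.05, -0.01,  0.  ]))
```

View pics/t4.png

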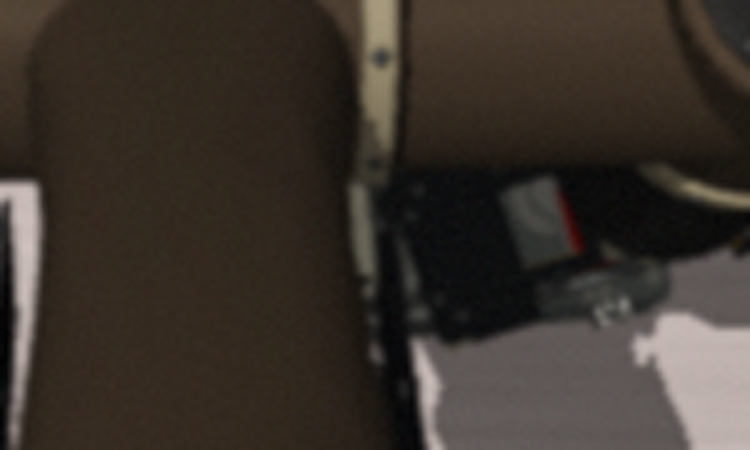

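The top view is mostly blocked by the arm, but a red sliver shows between the fingers. The pose reads on target, so I'll close.

Request:
carry_out([
  [[0,0,0,0,0,0],[0,0,0,0,0,0],[0,0,0,0,0,0],[0,0,0,0,0,0],[0,0,0,0,0,0],[0,0,0,0,0,0],[0,0,0,0,0,0],[0,0,0,0,0,0]],
], hand=1)

```text
clock: 4.1
tool_pos: [0.5305, -0.1777, 0.0911]
orientation: [-74.7, 90.0, -56.3]
force: [0.6, -2.0, -1.4]
opening: 0.0171
```

Run:
```python
from h import *
o=get_obs();print(pose()[0],o['force'],o['moment'],o['opening'])
s=snapshot('scene');crop(s,175,150,200,150,4,'pics/s5.png')
# arc of the grasp point about hinge, from fold 11.6 deg
r=38
for a in (11.6,25,40,55,70,80,90,92): 
  f=np.radians(a);f0=np.radians(11.6)
  print(a,'x',round(-r*(np.sin(f)-np.sin(f0)),1),'z',round(r*(np.cos(f)-np.cos(f0)),1))
```

```text
[ 0.53052762 -0.17771734  0.09110627] [ 0.58176785 -1.97190495 -1.44441107] [-0.40229463 -0.22792153  0.00524811] 0.017079271468716736
11.6 x -0.0 z 0.0
25 x -8.4 z -2.8
40 x -16.8 z -8.1
55 x -23.5 z -15.4
70 x -28.1 z -24.2
80 x -29.8 z -30.6
90 x -30.4 z -37.2
92 x -30.3 z -38.6
```

View pics/s5.png

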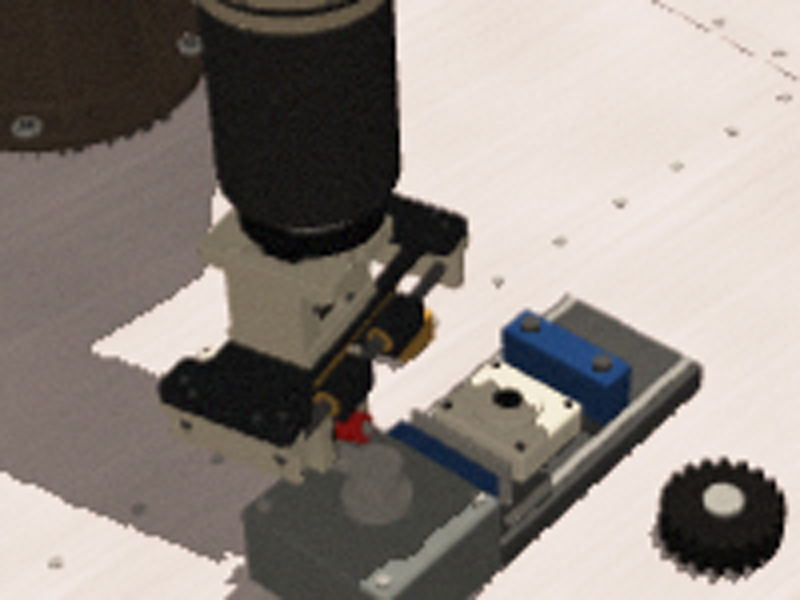

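Request:
carry_out([
  [[-4,0,-1.2,0,0,0],[-8.4,0,-2.8,0,0,0],[-12.8,0,-5.2,0,0,0],[-16.8,0,-8.1,0,0,0],[-20.4,0,-11.5,0,0,0],[-23.5,0,-15.4,0,0,0],[-26,0,-19.7,0,0,0],[-28.1,0,-24.2,0,0,0],[-28.1,0,-24.2,0,0,0]],
])

```text
clock: 5.28
tool_pos: [0.5101, -0.1845, 0.1197]
orientation: [-9.7, 89.7, 8.7]
force: [7.5, 2.6, -6.9]
opening: 0.0171
```

Run:
```python
from h import *
o=get_obs();p,r=pose();print(p,r.inv().apply(o['force']).round(2),o['moment'],o['opening'],rel((.4948,-.1895,.119),down(108.3)))
s=snapshot('scene');crop(s,175,150,200,150,4,'pics/s6.png')
```

```text
[ 0.51007252 -0.18449248  0.11965062] [6.99 0.12 7.94] [ 0.83575876 -3.15263736 -0.00582997] 0.017077380331568186 (array([  0.6,   0.1, -16.1]), array([0.05, 0.31, 0.05]))
```

View pics/s6.png

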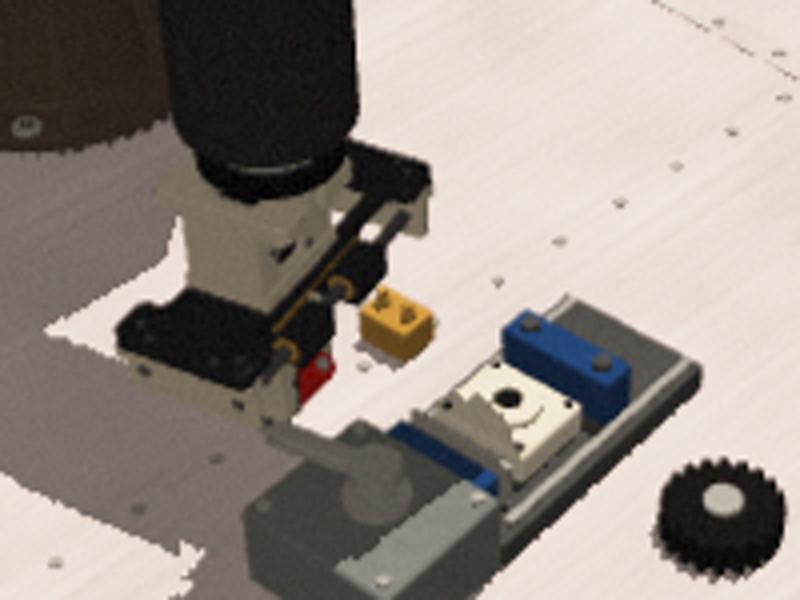

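The handle is rising with the grip, with the red tip at crop (320,370). I'll carry it to the stop.

Request:
carry_out([
  [[-0.5,0,-4,0,0,0],[-0.8,0,-8,0,0,0],[-1,0,-12,0,0,0],[-1,0,-15,0,0,0],[-1,0,-17,0,0,0],[-1,0,-17,0,0,0]],
])

```text
clock: 6.08
tool_pos: [0.4981, -0.1889, 0.1234]
orientation: [-14.0, 89.2, 4.4]
force: [10.8, 11.3, 6.6]
opening: 0.0167
```

Run:
```python
from h import *
o=get_obs();p,r=pose();print(p,r.inv().apply(o['force']).round(2),o['moment'],o['opening'],rel((.4948,-.1895,.119),down(108.3)))
s=snapshot('scene');crop(s,175,150,200,150,4,'pics/s7.png')
```

```text
[ 0.49813598 -0.18887086  0.12337749] [-6.4   7.26 13.95] [ 4.29290996 -4.35956682  0.12104176] 0.016721634429360616 (array([ 4.3,  0.5, -3.4]), array([0.15, 0.77, 0.19]))
```

View pics/s7.png

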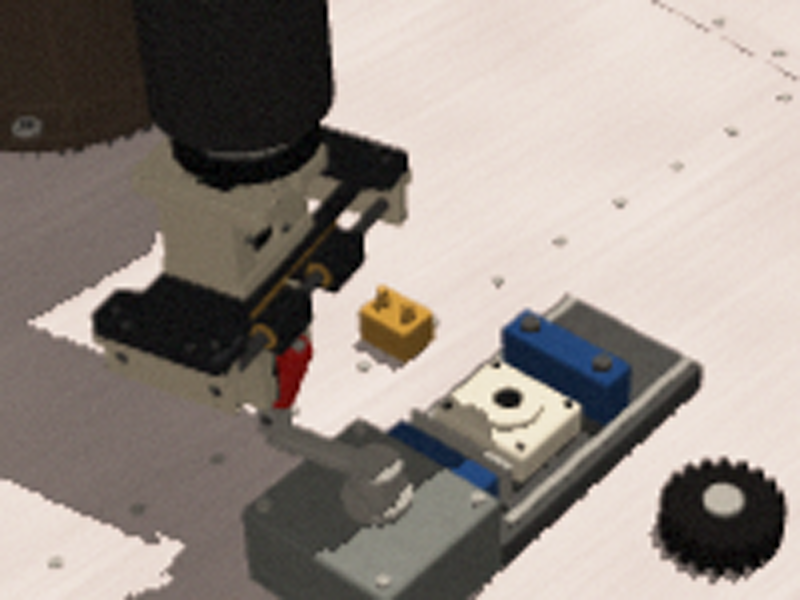

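The handle still leans a little towards the crank (red from (285,405) to (300,345)), so I'll push on and watch the force.

Request:
carry_out([
  [[-2,0,-2,0,0,0],[-3,0,-3,0,0,0],[-3,0,-4,0,0,0],[-3,0,-4,0,0,0]],
])

```text
clock: 6.62
tool_pos: [0.4931, -0.1903, 0.1247]
orientation: [-11.8, 89.4, 6.6]
force: [13.1, 7.0, -5.3]
opening: 0.0156
```

Run:
```python
from h import *
o=get_obs();p,r=pose();print(p,r.inv().apply(o['force']).round(2),o['moment'],o['opening'],rel((.4948,-.1895,.119),down(108.3)))
s=snapshot('scene');crop(s,205,190,100,75,8,'pics/s8.png')
```

```text
[ 0.49308027 -0.19031956  0.12470419] [ 5.45  2.52 14.59] [ 2.78465203 -5.13044804  0.05482858] 0.015591001689299779 (array([5.7, 0.2, 1.8]), array([0.11, 0.61, 0.13]))
```

View pics/s8.png

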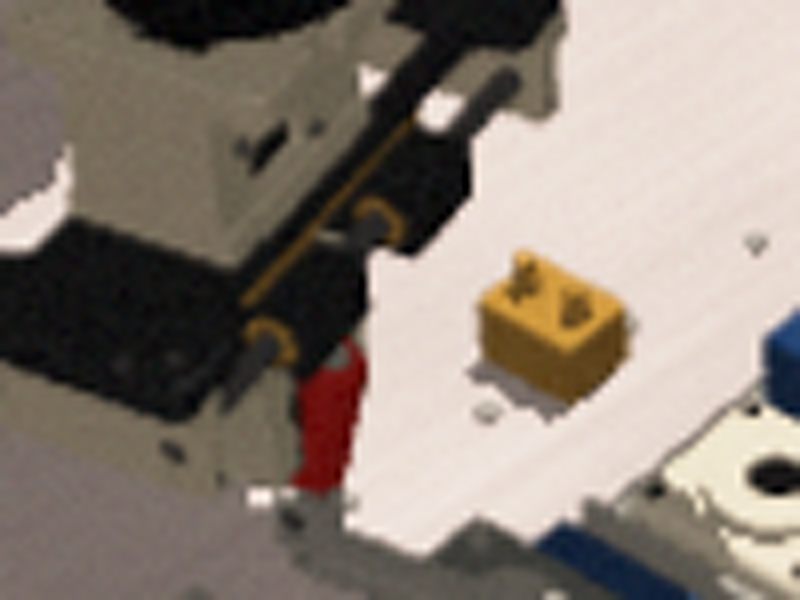

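Run:
```python
from h import *
s=snapshot('scene')
h=np.array([.4948,-.1895,.1]);u=np.array([np.cos(np.radians(18.3)),np.sin(np.radians(18.3)),0])
for a in(70,80,90):
  d=np.cos(np.radians(a))*u+np.array([0,0,np.sin(np.radians(a))])
  print(a,[((proj(s,h+k*d)-[205,190]+.4)*8).round(0) for k in(0,.014,.062)])
p=pose()[0]
print('tcp',((proj(s,p)-[205,190])*8).round())
n=np.array([u[1],-u[0],0])
d=np.array([0,0,1.]); print('right edge',[((proj(s,h+n*.009+k*d)-[205,190]+.4)*8).round(0) for k in(0.014,.062)])
```

```text
70 [array([303., 504.]), array([315., 476.]), array([354., 375.])]
80 [array([303., 504.]), array([307., 472.]), array([321., 355.])]
90 [array([303., 504.]), array([300., 468.]), array([287., 341.])]
tcp [287. 436.]
right edge [array([282., 488.]), array([269., 361.])]
```

The handle's image slope puts it near 79°, and the opening fell from 17.1 to 15.6 mm, so the pads slid on the sleeve. I'll open, tilt the tool to match the handle, regrip and swing the rest of the way about the hinge.

Request:
carry_out([
  [[0,0,0,0,0,0],[0,0,0,0,0,0],[0,0,0,0,0,0],[0,0,0,0,0,0]],
], hand=-1)

```text
clock: 7.22
tool_pos: [0.4871, -0.1919, 0.1231]
orientation: [164.6, 90.0, -177.1]
force: [0.5, -0.9, -0.4]
opening: 0.0501
```

Run:
```python
from h import *
o=get_obs();p,r=pose();print(p,r.inv().apply(o['force']).round(2),o['opening'])
H=np.array([.4948,-.1895,.1]);u=np.array([np.cos(np.radians(18.3)),np.sin(np.radians(18.3)),0])
a=np.radians(79);d=np.cos(a)*u+np.array([0,0,np.sin(a)])
print(rel(H+.021*d,down(108.3)*R.from_euler('y',11,degrees=True)))
s=snapshot('scene');crop(s,205,190,100,75,8,'pics/s9.png')
t=snapshot('top');crop(t,350,200,100,75,8,'pics/t9.png')
```

```text
[ 0.48713119 -0.19192921  0.12308363] [ 0.41 -0.97  0.18] 0.05011820808475827
(array([ 2.5, -0.1, 12.1]), array([ 3.000e-02,  1.097e+01, -1.000e-02]))
```

View pics/s9.png

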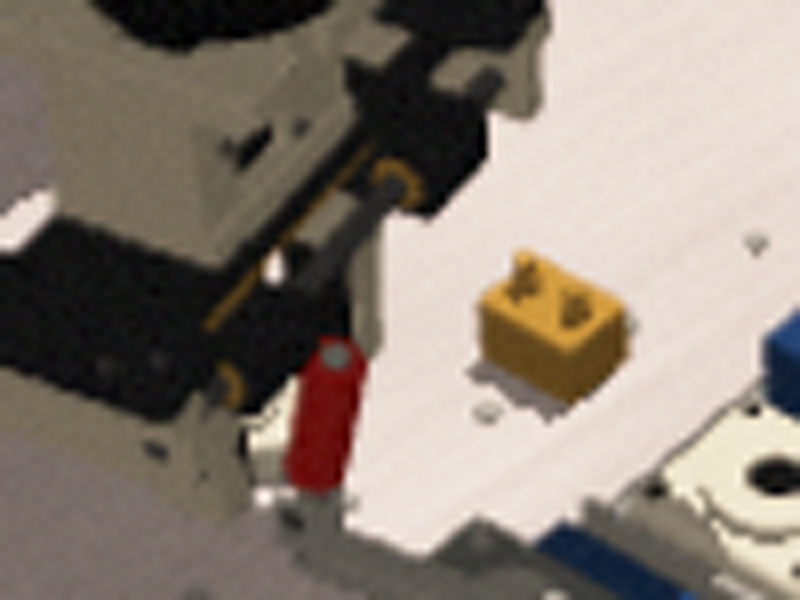

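View pics/t9.png

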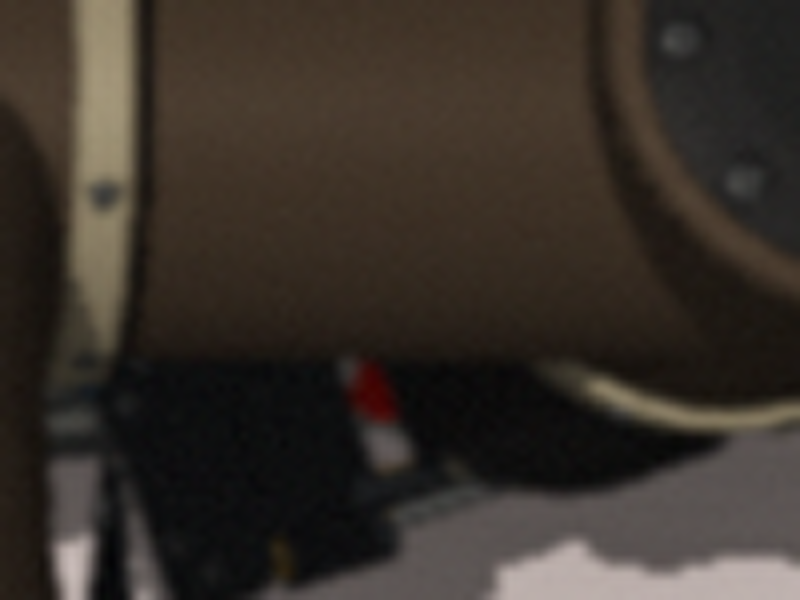

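Request:
carry_out([
  [[0,0,6,0,4,0],[1,0,10,0,8,0],[2,0,12.5,0,12,0],[2,0,12.5,0,12,0],[2,0,12.5,0,12,0]],
])

```text
clock: 7.95
tool_pos: [0.499, -0.1878, 0.1209]
orientation: [179.9, 78.0, -161.8]
force: [-0.3, 0.1, 0.4]
opening: 0.0877
```

Run:
```python
from h import *
o=get_obs();p,r=pose();print(p,r.inv().apply(o['force']).round(2),o['opening'])
H=np.array([.4948,-.1895,.1]);u=np.array([np.cos(np.radians(18.3)),np.sin(np.radians(18.3)),0])
a=np.radians(78);d=np.cos(a)*u+np.array([0,0,np.sin(a)])
print(rel(H+.021*d,down(108.3)*R.from_euler('y',12,degrees=True)))
s=snapshot('scene');crop(s,205,190,100,75,8,'pics/s10.png')
```

```text
[ 0.49900153 -0.18779687  0.12091228] [-0.3   0.2  -0.34] 0.08765017237021518
(array([ 0.4, -0.3, -0.1]), array([ 0.04,  0.03, -0.01]))
```

View pics/s10.png

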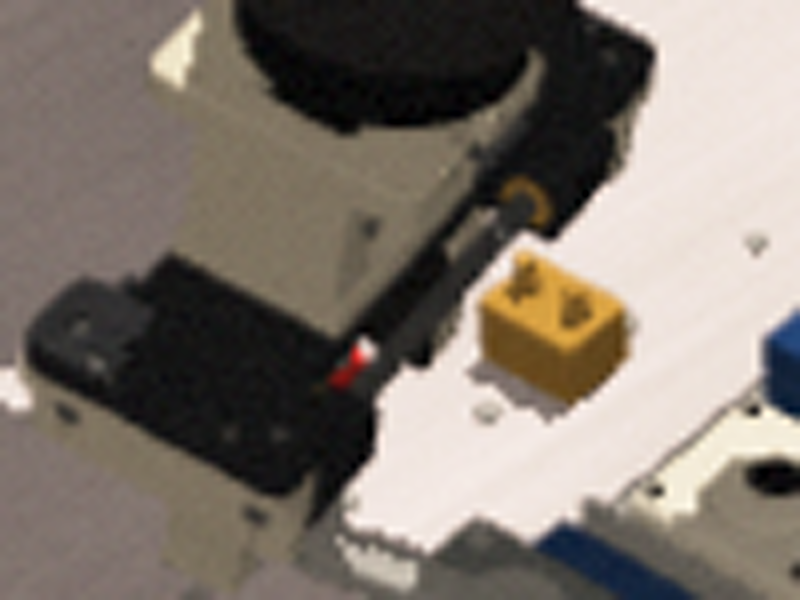

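The tool now lines up with the handle and reads no contact force. I'll close.

Request:
carry_out([
  [[0,0,0,0,0,0],[0,0,0,0,0,0],[0,0,0,0,0,0],[0,0,0,0,0,0],[0,0,0,0,0,0],[0,0,0,0,0,0],[0,0,0,0,0,0]],
], hand=1)

```text
clock: 8.88
tool_pos: [0.4994, -0.1878, 0.1211]
orientation: [-180.0, 78.0, -161.6]
force: [-0.3, -0.4, -0.5]
opening: 0.0232
```

Run:
```python
from h import *
o=get_obs();p,r=pose();print(p,r.inv().apply(o['force']).round(2),r.inv().apply(o['moment']).round(2),o['opening'])
```

```text
[ 0.49940349 -0.18782006  0.12113884] [ 0.56 -0.29 -0.35] [ 0.01 -0.7   0.01] 0.02322836223095594
```

Request:
carry_out([
  [[0,0,0,0,0,0],[0,0,0,0,0,0],[0,0,0,0,0,0]],
])

```text
clock: 9.25
tool_pos: [0.4994, -0.1879, 0.1211]
orientation: [-180.0, 78.0, -161.6]
force: [-0.0, -1.5, 0.3]
opening: 0.0173
```

Request:
carry_out([
  [[0,0,-1.1,0,-3,0],[0.1,0,-2.2,0,-6,0],[0.3,0,-3.3,0,-9,0],[0.5,0,-4.4,0,-12,0],[0.5,0,-4.4,0,-12,0],[0.5,0,-4.4,0,-12,0]],
])

```text
clock: 10.0
tool_pos: [0.495, -0.1893, 0.1215]
orientation: [176.1, 89.9, -165.6]
force: [-0.1, -1.5, -1.2]
opening: 0.0176
```

Run:
```python
from h import *
o=get_obs();p,r=pose();print(p,r.inv().apply(o['force']).round(2),r.inv().apply(o['moment']).round(2),o['opening'])
print(rel((.4948,-.1895,.119),down(108.3)))
s=snapshot('scene');crop(s,205,190,100,75,8,'pics/s11.png')
```

```text
[ 0.49502026 -0.18932926  0.12151082] [ 1.25 -1.43 -0.57] [ 0.02  0.03 -0.54] 0.017568230585051477
(array([ 2.5, -0.1, -0.3]), array([ 0.04, -0.1 , -0.01]))
```

View pics/s11.png

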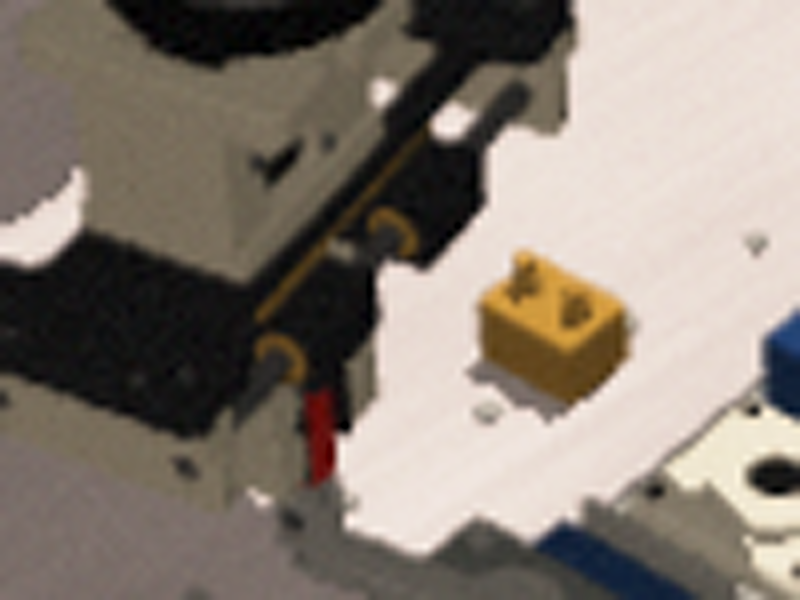

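Request:
carry_out([
  [[0,0,-0.7,0,-2,0],[0,0,-1.5,0,-4,0],[0,0,-1.5,0,-4,0],[0,0,-1.5,0,-4,0]],
])

```text
clock: 10.55
tool_pos: [0.4948, -0.1894, 0.1215]
orientation: [-0.2, 85.8, 18.1]
force: [5.9, -0.1, -9.0]
opening: 0.0171
```

Run:
```python
from h import *
o=get_obs();p,r=pose();print(p,r.inv().apply(o['force']).round(2),r.inv().apply(o['moment']).round(2),o['opening'])
print(rel((.4948,-.1895,.119),down(108.3)))
s=snapshot('scene');crop(s,205,190,100,75,8,'pics/s12.png')
```

```text
[ 0.49476459 -0.1893781   0.12150668] [ 9.4  -1.97  4.94] [ 0.01 -1.29 -0.76] 0.017073020882122123
(array([ 2.5, -0.1, -0.2]), array([0.04, 4.2 , 0.01]))
```

View pics/s12.png

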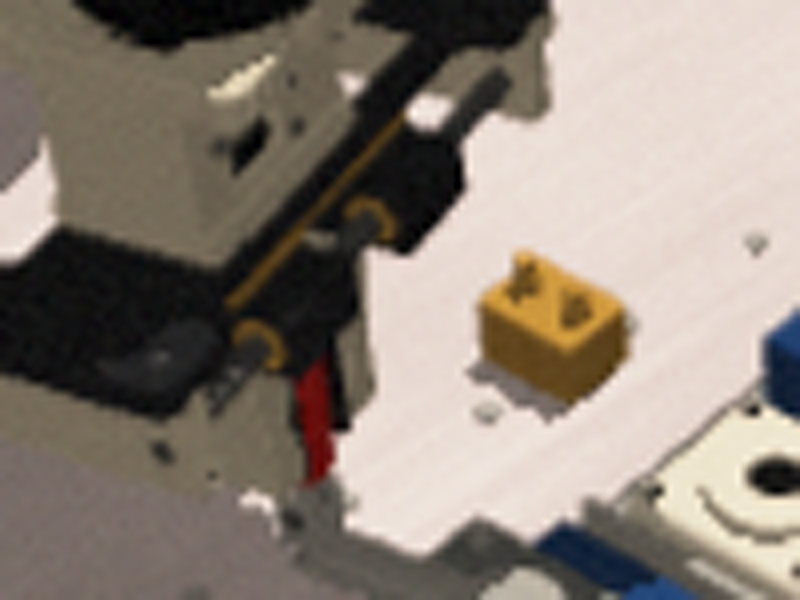

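The force rose while the TCP stayed put, and the sleeve's slope matches vertical, so the handle is at its stop. I'll release, straighten the tool and check.

Request:
carry_out([
  [[0,0,0,0,0,0],[0,0,0,0,0,0],[0,0,0,0,0,0],[0,0,0,0,0,0]],
], hand=-1)

```text
clock: 11.1
tool_pos: [0.4937, -0.1897, 0.1217]
orientation: [0.0, 86.0, 18.4]
force: [-0.7, -0.8, 0.0]
opening: 0.0515
```

Run:
```python
from h import *
o=get_obs();p,r=pose();print(p,r.inv().apply(o['force']).round(2),r.inv().apply(o['moment']).round(2),o['opening'])
print(rel((.4948,-.1895,.119),down(108.3)))
s=snapshot('scene');crop(s,205,190,100,75,8,'pics/s13.png')
```

```text
[ 0.49367663 -0.18971133  0.1216862 ] [-0.07 -0.54 -0.87] [-0.06  0.27  0.05] 0.05154865147303407
(array([ 2.8, -0.2,  0.9]), array([ 0.04,  4.01, -0.  ]))
```

View pics/s13.png

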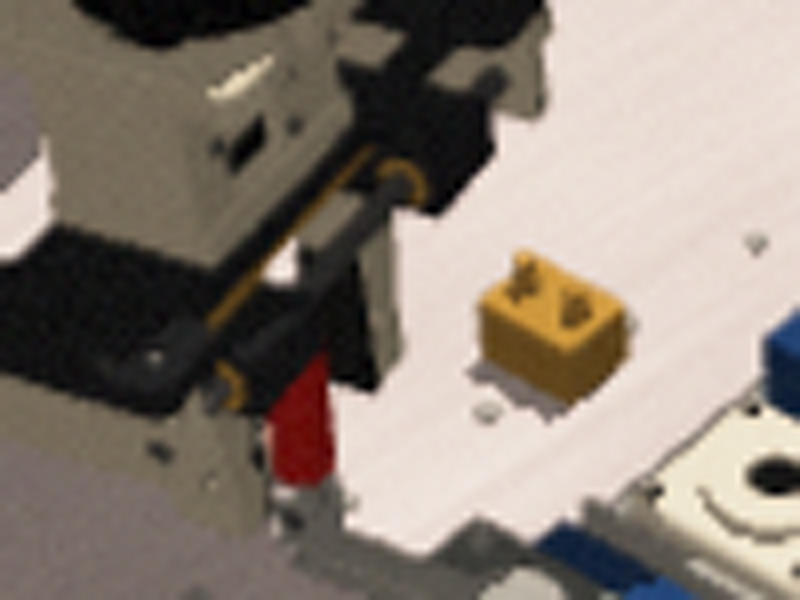

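The handle stands upright, with the sleeve base at (303,483) and the edges leaning as vertical should. I'll straighten the tool and regrip.

Request:
carry_out([
  [[0,0,0.8,0,2,0],[0,0,0.8,0,4,0],[0,0,0.8,0,4,0]],
], hand=-1)

```text
clock: 11.52
tool_pos: [0.4952, -0.1892, 0.1213]
orientation: [-179.4, 89.9, -161.0]
force: [-0.2, 0.1, -0.9]
opening: 0.0849
```

Run:
```python
from h import *
o=get_obs();p,r=pose();print(p,r.inv().apply(o['force']).round(2),o['opening'])
print(rel((.4948,-.1895,.121),down(108.3)))
```

```text
[ 0.49517992 -0.18920179  0.12126674] [ 0.93  0.12 -0.15] 0.084908714505485
(array([ 0.3, -0.2, -0.5]), array([ 0.09, -0.08,  0.  ]))
```

Request:
carry_out([
  [[0,0,0,0,0,0],[0,0,0,0,0,0],[0,0,0,0,0,0],[0,0,0,0,0,0],[0,0,0,0,0,0],[0,0,0,0,0,0],[0,0,0,0,0,0],[0,0,0,0,0,0],[0,0,0,0,0,0],[0,0,0,0,0,0]],
], hand=1)

```text
clock: 12.78
tool_pos: [0.4945, -0.1895, 0.1217]
orientation: [-96.8, 90.0, -78.5]
force: [-0.3, -0.5, 0.6]
opening: 0.0172
```

```bash
cat >> h.py <<'E'
C=np.array([.5564,-.170]); AZ0=np.radians(197.3)
def wind(C,az,dths,r,z=None):
    """rows (tool axes, mm) from the present measured pose to the circle"""
    p,R0=pose(); z=p[2] if z is None else z
    for k in dths:
        q=np.array([*(C+r*np.array([np.cos(az-k),np.sin(az-k)])),z]); print(round(k,2),(R0.inv().apply(q-p)*1000).round(1).tolist())
def st(C=C):
    o=get_obs();p,R0=pose();v=p[:2]-C;rr=np.linalg.norm(v);u=v/rr;t=np.array([u[1],-u[0]])
    f=o['force'][:2];print('clk',round(o['clock'],2),'pos',p.round(4),'r',round(rr,4),'az',round(np.degrees(np.arctan2(v[1],v[0])),1),'Frad',round(f@u,2),'Ftan(cw)',round(f@t,2),'Fz',round(o['force'][2],2),'op',round(o['opening'],4),'mom',R0.inv().apply(o['moment']).round(2))
E
python3 - <<'E'
from h import *
st(); wind(C,AZ0,np.arange(0,1.01,.1),.0655)
E
```

```text
clk 12.78 pos [ 0.4945 -0.1895  0.1217] r 0.0649 az -162.5 Frad 0.41 Ftan(cw) -0.36 Fz 0.63 op 0.0172 mom [ 0.    0.05 -0.28]
0.0 [-0.0, 0.3, -0.6]
0.1 [-0.0, 6.8, -0.2]
0.2 [-0.0, 13.2, 0.9]
0.3 [-0.0, 19.6, 2.6]
0.4 [-0.0, 25.7, 5.0]
0.5 [-0.0, 31.5, 8.0]
0.6 [-0.0, 37.0, 11.5]
0.7 [-0.0, 42.2, 15.5]
0.8 [-0.0, 46.9, 20.1]
0.9 [-0.0, 51.1, 25.1]
1.0 [-0.0, 54.8, 30.5]
```

Request:
carry_out([
  [[0,3.5,-0.5,0,0,0],[0,6.8,-0.2,0,0,0],[0,13.2,0.9,0,0,0],[0,19.6,2.6,0,0,0],[0,25.7,5.0,0,0,0],[0,31.5,8.0,0,0,0]],
])

```text
clock: 13.52
tool_pos: [0.4923, -0.1579, 0.1217]
orientation: [-103.5, 89.9, -85.2]
force: [2.4, -7.4, -2.0]
opening: 0.0173
```

Run:
```python
from h import *
st()
s=snapshot('scene');crop(s,205,170,150,112,5,'pics/s14.png')
```

```text
clk 13.53 pos [ 0.4923 -0.1579  0.1217] r 0.0652 az 169.3 Frad -3.69 Ftan(cw) -6.85 Fz -1.95 op 0.0173 mom [-0.01  0.36 -3.2 ]
```

View pics/s14.png

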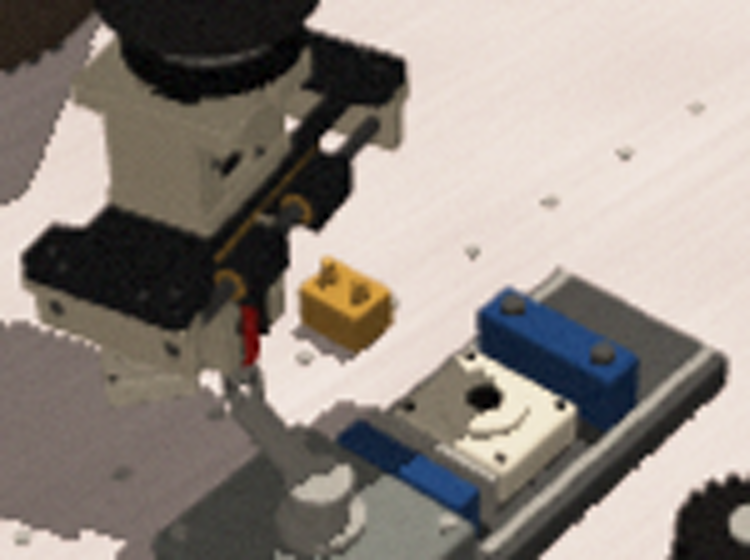

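The crank has turned and the handle is still upright in the grip. The tangential load is about 7 N, which is free running. Next stretch.

Run:
```python
from h import *
wind(C,AZ0,np.arange(.5,1.51,.1),.0653)
```

```text
0.5 [0.0, -0.1, -0.1]
0.6 [-0.0, 5.4, 3.4]
0.7 [-0.0, 10.6, 7.4]
0.8 [-0.0, 15.3, 12.0]
0.9 [-0.0, 19.5, 16.9]
1.0 [-0.0, 23.2, 22.3]
1.1 [-0.0, 26.3, 28.0]
1.2 [-0.0, 28.9, 34.0]
1.3 [-0.0, 30.8, 40.3]
1.4 [-0.0, 32.1, 46.7]
1.5 [-0.0, 32.8, 53.2]
```

Request:
carry_out([
  [[0,5.4,3.4,0,0,0],[0,10.6,7.4,0,0,0],[0,15.3,12.0,0,0,0],[0,19.5,16.9,0,0,0],[0,23.2,22.3,0,0,0]],
])

```text
clock: 14.2
tool_pos: [0.5052, -0.1291, 0.1216]
orientation: [-157.4, 89.8, -139.1]
force: [-1.4, -8.3, 0.6]
opening: 0.0174
```

Run:
```python
from h import *
st()
wind(C,AZ0,np.arange(1,1.61,.1),.0653)
```

```text
clk 14.2 pos [ 0.5052 -0.1291  0.1216] r 0.0656 az 141.4 Frad -4.09 Ftan(cw) -7.31 Fz 0.61 op 0.0174 mom [ 0.01  1.48 -3.02]
1.0 [-0.0, 0.6, 1.5]
1.1 [-0.0, 3.8, 7.2]
1.2 [-0.0, 6.3, 13.2]
1.3 [-0.1, 8.3, 19.4]
1.4 [-0.1, 9.6, 25.8]
1.5 [-0.1, 10.2, 32.3]
1.6 [-0.1, 10.3, 38.8]
```

Request:
carry_out([
  [[0,3.2,5.7,0,0,0],[0,5.7,11.7,0,0,0],[0,7.7,17.9,0,0,0],[0,9.0,24.3,0,0,0],[0,9.7,30.8,0,0,0],[0,9.7,30.8,0,0,0]],
])

```text
clock: 14.95
tool_pos: [0.5311, -0.1094, 0.1216]
orientation: [174.7, 89.9, -167.0]
force: [-4.3, -1.9, 4.3]
opening: 0.0176
```

```bash
cat >> h.py <<'E'
def wc(k0,ks,r=.0653,r0=.0653):
    """rows from commanded crank travel k0"""
    f=lambda k,r:np.array([*(C+r*np.array([np.cos(AZ0-k),np.sin(AZ0-k)])),0])
    for k in ks: print(round(k,2),(down(108.3).inv().apply(f(k,r)-f(k0,r0))*1000).round(1).tolist()[1:])
E
python3 - <<'E'
from h import *
st()
wc(1.5,np.arange(1.5,2.5,.1))
s=snapshot('scene');crop(s,205,170,150,112,5,'pics/s15.png')
E
```

```text
clk 14.95 pos [ 0.5311 -0.1094  0.1216] r 0.0657 az 112.7 Frad -0.07 Ftan(cw) -4.69 Fz 4.33 op 0.0176 mom [-0.02  1.82 -0.28]
1.5 [0.0, 0.0]
1.6 [0.0, 6.5]
1.7 [-0.6, 13.0]
1.8 [-1.9, 19.4]
1.9 [-3.8, 25.7]
2.0 [-6.3, 31.7]
2.1 [-9.4, 37.4]
2.2 [-13.1, 42.8]
2.3 [-17.3, 47.8]
2.4 [-21.9, 52.4]
```

View pics/s15.png

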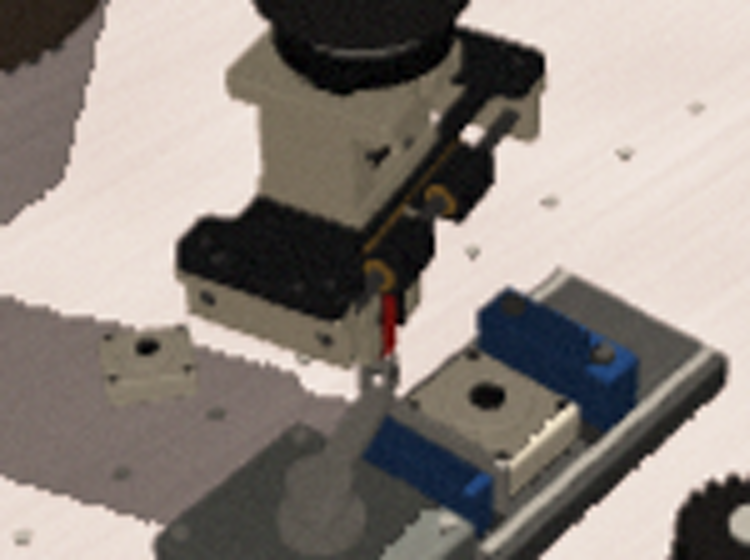

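The handle is still upright, with the red sleeve at (390,320), and the jaw is closing on the cover. I'll now take slow steps and read the tangential load while it moves.

Run:
```python
from h import *
wc(1.5,np.arange(1.55,1.96,.05))
```

```text
1.55 [0.1, 3.3]
1.6 [0.0, 6.5]
1.65 [-0.2, 9.8]
1.7 [-0.6, 13.0]
1.75 [-1.2, 16.2]
1.8 [-1.9, 19.4]
1.85 [-2.8, 22.6]
1.9 [-3.8, 25.7]
1.95 [-5.0, 28.7]
```

Request:
carry_out([
  [[0,0.1,3.3,0,0,0],[0,0,6.5,0,0,0],[0,-0.2,9.8,0,0,0],[0,-0.6,13.0,0,0,0]],
])

```text
clock: 15.5
tool_pos: [0.5429, -0.1057, 0.1215]
orientation: [162.1, 89.8, -179.6]
force: [-6.8, 0.6, 6.9]
opening: 0.0176
```

Run:
```python
from h import *
st()
wc(1.7,np.arange(1.75,2.16,.05))
```

```text
clk 15.5 pos [ 0.5429 -0.1057  0.1215] r 0.0657 az 101.9 Frad 1.98 Ftan(cw) -6.53 Fz 6.87 op 0.0176 mom [0.01 2.74 0.8 ]
1.75 [-0.6, 3.2]
1.8 [-1.3, 6.4]
1.85 [-2.2, 9.5]
1.9 [-3.2, 12.6]
1.95 [-4.4, 15.7]
2.0 [-5.7, 18.7]
2.05 [-7.2, 21.6]
2.1 [-8.8, 24.4]
2.15 [-10.6, 27.1]
```

```bash
cat >> h.py <<'E'
C0=C.copy(); C=np.array([.557,-.1694])
def pt(C,k,r=.0653): return np.array([*(C+r*np.array([np.cos(AZ0-k),np.sin(AZ0-k)])),0])
def wn(p0,ks,r=.0655):
    for k in ks: print(round(k,2),(down(108.3).inv().apply(pt(C,k,r)-p0)*1000).round(1).tolist()[1:])
E
python3 - <<'E'
from h import *
st(C)
wn(pt(C0,1.7),np.arange(1.7,2.11,.05))
E
```

```text
clk 15.5 pos [ 0.5429 -0.1057  0.1215] r 0.0652 az 102.5 Frad 2.05 Ftan(cw) -6.51 Fz 6.87 op 0.0176 mom [0.01 2.74 0.8 ]
1.7 [0.6, 0.8]
1.75 [0.0, 4.0]
1.8 [-0.7, 7.2]
1.85 [-1.6, 10.4]
1.9 [-2.6, 13.5]
1.95 [-3.8, 16.5]
2.0 [-5.1, 19.5]
2.05 [-6.6, 22.4]
2.1 [-8.3, 25.3]
```

Request:
carry_out([
  [[0,0,4.0,0,0,0],[0,-0.7,7.2,0,0,0],[0,-1.6,10.4,0,0,0],[0,-2.6,13.5,0,0,0]],
])

```text
clock: 16.0
tool_pos: [0.5565, -0.1042, 0.1215]
orientation: [167.3, 89.8, -174.4]
force: [-7.3, -1.3, 5.4]
opening: 0.0175
```

Run:
```python
from h import *
st(C)
wn(pt(C,1.9,.0655),np.arange(1.95,2.31,.05))
s=snapshot('scene');crop(s,225,190,140,100,5,'pics/s16.png')
```

```text
clk 16.0 pos [ 0.5565 -0.1042  0.1215] r 0.0652 az 90.4 Frad -1.22 Ftan(cw) -7.33 Fz 5.36 op 0.0175 mom [-0.04  2.85  0.25]
1.95 [-1.2, 3.1]
2.0 [-2.5, 6.0]
2.05 [-4.0, 9.0]
2.1 [-5.6, 11.8]
2.15 [-7.4, 14.5]
2.2 [-9.3, 17.2]
2.25 [-11.4, 19.8]
2.3 [-13.5, 22.2]
```

View pics/s16.png

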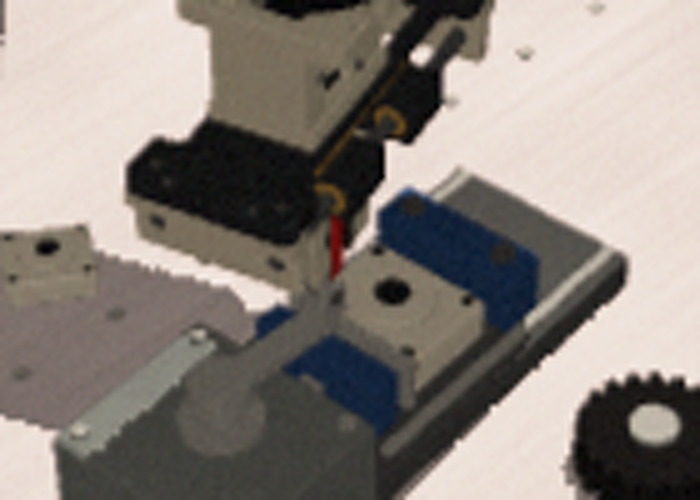

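Run:
```python
from h import *
s=snapshot('scene')
F=R.from_euler('z',6,degrees=True).as_matrix();o=np.array([.557,-.1700,0])
f=lambda x,y,z:(F.T@(onz(s,(225+x/5-.4,190+y/5-.4),z)-o)*1000).round(1)
print('cover far right top',f(485,308,.044),'near right top',f(408,352,.044))
print('backstop near right bottom',f(518,330,.02),'top near right',f(505,275,.056),'top far right',f(538,258,.056))
print('face right top',f(412,375,.052),f(400,345,.052))
```

```text
cover far right top [ 36.2 150.5  44. ] near right top [ 26.4 103.6  44. ]
backstop near right bottom [ 43.5 168.5  20. ] top near right [ 37.  164.7  56. ] top far right [ 42.  184.5  56. ]
face right top [42.5 86.8 52. ] [25.6 98.6 52. ]
```

The cover's far edge is near y = 151 mm and the backstop near 160–168 mm, so there's still roughly 10 mm (about 1 rad) to run. I'll keep going and keep feeling.

Request:
carry_out([
  [[0,-1.2,3.1,0,0,0],[0,-2.5,6.0,0,0,0],[0,-4.0,9.0,0,0,0],[0,-5.6,11.8,0,0,0]],
])

```text
clock: 16.6
tool_pos: [0.5695, -0.1055, 0.1215]
orientation: [160.9, 89.8, 179.2]
force: [-6.7, -1.6, 6.8]
opening: 0.0174
```

Run:
```python
from h import *
st(C)
wn(pt(C,2.1,.0655),np.arange(2.15,2.51,.05))
```

```text
clk 16.6 pos [ 0.5695 -0.1055  0.1215] r 0.0651 az 79.0 Frad -2.86 Ftan(cw) -6.31 Fz 6.81 op 0.0174 mom [-0.07  2.77  0.84]
2.15 [-1.8, 2.8]
2.2 [-3.7, 5.4]
2.25 [-5.7, 8.0]
2.3 [-7.9, 10.4]
2.35 [-10.2, 12.8]
2.4 [-12.6, 15.0]
2.45 [-15.1, 17.1]
2.5 [-17.7, 19.1]
```

Request:
carry_out([
  [[0,-1.8,2.8,0,0,0],[0,-3.7,5.4,0,0,0],[0,-5.7,8.0,0,0,0],[0,-7.9,10.4,0,0,0]],
])

```text
clock: 17.1
tool_pos: [0.582, -0.1094, 0.1215]
orientation: [153.0, 89.8, 171.3]
force: [-7.9, 1.3, 5.9]
opening: 0.0171
```

Run:
```python
from h import *
st(C)
wn(pt(C,2.3,.0655),np.arange(2.35,2.71,.05))
s=snapshot('scene');crop(s,225,190,140,100,5,'pics/s17.png')
```

```text
clk 17.1 pos [ 0.582  -0.1094  0.1215] r 0.065 az 67.4 Frad -1.86 Ftan(cw) -7.83 Fz 5.87 op 0.0171 mom [0.03 2.43 1.43]
2.35 [-2.3, 2.3]
2.4 [-4.7, 4.6]
2.45 [-7.2, 6.7]
2.5 [-9.8, 8.7]
2.55 [-12.5, 10.5]
2.6 [-15.3, 12.2]
2.65 [-18.2, 13.8]
2.7 [-21.1, 15.2]
```

View pics/s17.png

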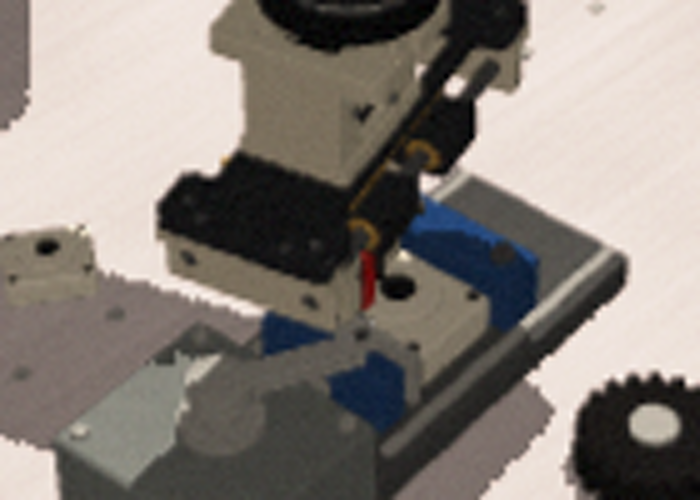

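The cover has begun to slide: its hole moved from (392,292) to (397,287). I'll continue.

Request:
carry_out([
  [[0,-2.3,2.3,0,0,0],[0,-4.7,4.6,0,0,0],[0,-7.2,6.7,0,0,0],[0,-9.8,8.7,0,0,0]],
])

```text
clock: 17.65
tool_pos: [0.5934, -0.1157, 0.1215]
orientation: [144.2, 89.8, 162.5]
force: [-7.8, 3.7, 5.9]
opening: 0.0178
```

Run:
```python
from h import *
st(C)
wn(pt(C,2.5,.0655),np.arange(2.55,2.91,.05))
s=snapshot('scene');crop(s,225,190,140,100,5,'pics/s18.png')
```

```text
clk 17.65 pos [ 0.5934 -0.1157  0.1215] r 0.0649 az 55.8 Frad -1.34 Ftan(cw) -8.49 Fz 5.9 op 0.0178 mom [-0.02  2.31  1.97]
2.55 [-2.7, 1.8]
2.6 [-5.5, 3.6]
2.65 [-8.4, 5.1]
2.7 [-11.3, 6.5]
2.75 [-14.3, 7.8]
2.8 [-17.4, 8.9]
2.85 [-20.5, 9.9]
2.9 [-23.7, 10.7]
```

View pics/s18.png

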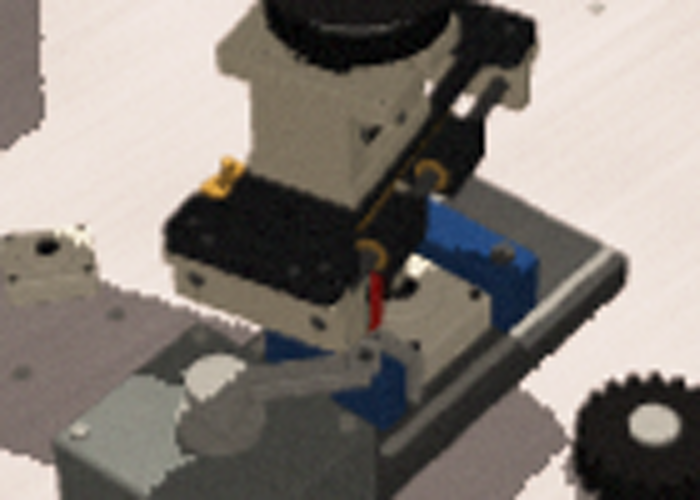

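Run:
```python
import cv2,numpy as np
from h import *
s=snapshot('scene')
I={k:cv2.imread(f'pics/s{k}.png',0) for k in(16,17,18)}
ref=I[18]
for name,(x,y,w,h) in dict(dot=(460,280,40,35),rightcorner=(470,270,50,70),lowdot=(390,330,50,45)).items():
  T=ref[y:y+h,x:x+w]
  for k in(16,17,18):
    sub=I[k][y-25:y+h+25,x-25:x+w+25]
    m=cv2.matchTemplate(sub,T,cv2.TM_CCOEFF_NORMED);_,v,_,l=cv2.minMaxLoc(m);print(name,k,(l[0]-25,l[1]-25),round(v,2))
F=R.from_euler('z',6,degrees=True).as_matrix();o=np.array([.557,-.17,0])
a=o+F@[.03,.14,.044];b=o+F@[.03,.15,.044];print('10mm =',(proj(s,b)-proj(s,a))*5)
```

```text
dot 16 (-7, 6) 0.99
dot 17 (-2, 1) 0.99
dot 18 (0, 0) 1.0
rightcorner 16 (-7, 7) 0.92
rightcorner 17 (-1, 2) 0.93
rightcorner 18 (0, 0) 1.0
lowdot 16 (-7, 6) 0.98
lowdot 17 (-2, 2) 0.98
lowdot 18 (0, 0) 1.0
10mm = [ 12.82214786 -11.11765023]
```

Template matching shows the cover moved about 4.2 mm over 0.4 rad, then about 1.4 mm over the last 0.2 rad, so the bite is near. I'll take 0.1 rad steps.

Request:
carry_out([
  [[0,-2.7,1.8,0,0,0],[0,-5.5,3.6,0,0,0]],
])

```text
clock: 18.0
tool_pos: [0.5985, -0.1195, 0.1215]
orientation: [140.2, 89.8, 158.5]
force: [-7.8, 4.6, 7.4]
opening: 0.0176
```

```bash
cat >> h.py <<'E'
def look(k):
    s=snapshot('scene');crop(s,225,190,140,100,5,f'pics/s{k}.png')
    ref=cv2.imread('pics/s18.png',0);im=cv2.imread(f'pics/s{k}.png',0)
    for name,(x,y,w,h) in dict(dot=(460,280,40,35),corner=(470,270,50,70),low=(390,330,50,45)).items():
        T=ref[y:y+h,x:x+w];m=cv2.matchTemplate(im[y-25:y+h+25,x-25:x+w+25],T,cv2.TM_CCOEFF_NORMED);_,v,_,l=cv2.minMaxLoc(m)
        print(name,(l[0]-25,l[1]-25),round(v,2),end=' ')
    print()
E
python3 - <<'E'
from h import *
st(C); look(19)
wn(pt(C,2.6,.0655),np.arange(2.65,2.81,.05))
E
```

```text
clk 18.0 pos [ 0.5985 -0.1195  0.1215] r 0.0649 az 50.3 Frad -1.47 Ftan(cw) -8.96 Fz 7.45 op 0.0176 mom [-0.05  2.31  2.48]
dot (0, 0) 1.0 corner (-1, 1) 0.97 low (0, 0) 0.99 
2.65 [-2.9, 1.6]
2.7 [-5.8, 3.0]
2.75 [-8.8, 4.3]
2.8 [-11.9, 5.4]
```

The cover has stopped moving while the force rose to about 9 N, so the bite came at about az 59°. 25 N needs about 0.42 rad beyond that, near az 35°. I'll go most of the way, then check.

Request:
carry_out([
  [[0,-2.9,1.6,0,0,0],[0,-5.8,3.0,0,0,0],[0,-8.8,4.3,0,0,0]],
])

```text
clock: 18.42
tool_pos: [0.6053, -0.1262, 0.1215]
orientation: [132.9, 89.8, 151.2]
force: [-7.1, 6.9, 7.5]
opening: 0.0175
```

Run:
```python
from h import *
st(C); look(20)
wn(pt(C,2.75,.0655),np.arange(2.75,2.91,.025))
```

```text
clk 18.43 pos [ 0.6053 -0.1262  0.1215] r 0.0648 az 41.8 Frad -0.71 Ftan(cw) -9.9 Fz 7.52 op 0.0175 mom [-0.01  2.31  3.22]
dot (0, -2) 0.88 corner (0, -1) 0.91 low (0, -1) 0.98 
2.75 [0.0, 0.0]
2.78 [-1.5, 0.6]
2.8 [-3.1, 1.1]
2.82 [-4.6, 1.6]
2.85 [-6.2, 2.1]
2.87 [-7.8, 2.5]
2.9 [-9.4, 2.9]
```

View pics/s20.png

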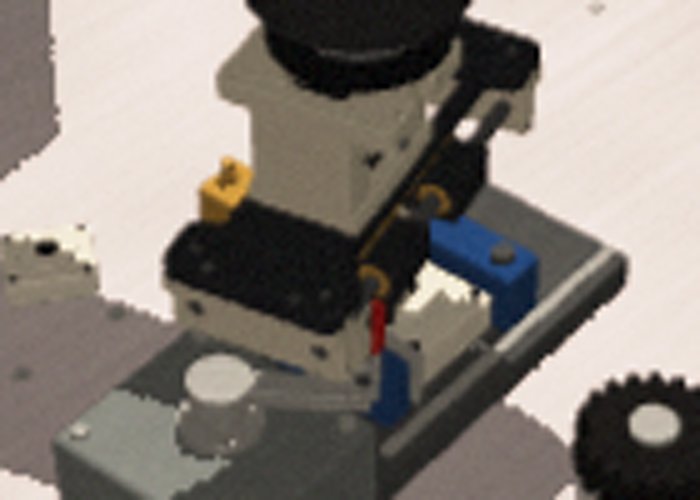

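Two estimates agree at about 18–19 N: 17.6° past the bite, and about 2.9 N of extra handle force. About 0.1 rad more is needed, then hold.

Request:
carry_out([
  [[0,-1.5,0.6,0,0,0],[0,-3.1,1.1,0,0,0],[0,-4.6,1.6,0,0,0]],
])

```text
clock: 18.85
tool_pos: [0.6083, -0.1298, 0.1215]
orientation: [128.2, 89.8, 146.6]
force: [-8.7, 7.2, 8.4]
opening: 0.0173
```

Request:
carry_out([
  [[0,0,0,0,0,0],[0,0,0,0,0,0]],
])

```text
clock: 19.1
tool_pos: [0.6084, -0.1299, 0.1215]
orientation: [130.2, 89.8, 148.5]
force: [-7.5, 6.1, 7.9]
opening: 0.0175
```

Run:
```python
from h import *
st(C); look(21)
u=(pose()[0][:2]-C);u/=np.linalg.norm(u)
print('outward in tool',down(108.3).inv().apply([*u,0]).round(3), down(108.3).inv().apply(get_obs()['force']).round(2))
```

```text
clk 19.1 pos [ 0.6084 -0.1299  0.1215] r 0.0648 az 37.5 Frad -2.22 Ftan(cw) -9.39 Fz 7.88 op 0.0175 mom [-0.11  2.06  2.92]
dot (0, -2) 0.93 corner (0, -1) 0.9 low (1, 1) 0.93 
outward in tool [0.    0.33  0.944] [-6.07  8.25 -5.67]
```

The moving reading was about 11 N, so clamping is about 25 N by both estimates. I'll release and check that the handle is upright.

Request:
carry_out([
  [[0,0,0,0,0,0],[0,0,0,0,0,0],[0,0,0,0,0,0],[0,0,0,0,0,0],[0,0,0,0,0,0],[0,0,0,0,0,0]],
], hand=-1)

```text
clock: 19.9
tool_pos: [0.61, -0.1311, 0.1216]
orientation: [72.5, 90.0, 90.8]
force: [-0.8, 0.4, 0.1]
opening: 0.0716
```

Run:
```python
from h import *
st(C)
```

```text
clk 19.9 pos [ 0.61   -0.1311  0.1216] r 0.0654 az 35.8 Frad -0.4 Ftan(cw) -0.77 Fz 0.1 op 0.0716 mom [0.03 0.03 0.02]
```

Request:
carry_out([
  [[-15,0,0,0,0,0],[-40,0,0,0,0,0],[-80,0,0,0,0,0],[-110,0,0,0,0,0],[-110,0,-60,0,0,0],[-110,0,-120,0,0,0],[-110,0,-160,0,0,0],[-110,0,-160,0,0,0]],
])

```text
clock: 20.9
tool_pos: [0.4561, -0.1822, 0.2336]
orientation: [-18.2, 89.8, 0.0]
force: [-0.3, 0.6, 0.3]
opening: 0.0875
```

Run:
```python
from h import *
s=snapshot('scene');crop(s,225,190,140,100,5,'pics/s22.png');t=snapshot('top');crop(t,275,190,150,90,5,'pics/t22.png')
H=pt(C,np.radians(197.3-37.5),.065)+[0,0,.1];w=np.radians(37.5)
for a in(75,80,85,90):
  d=-np.cos(np.radians(a))*np.array([np.cos(w),np.sin(w),0])+np.array([0,0,np.sin(np.radians(a))])
  print(a,[((proj(s,H+k*d)-[225,190]+.4)*5).round(1).tolist() for k in(.014,.062)],[((proj(t,H+k*d)-[275,190]+.4)*5).round(1).tolist() for k in(.014,.062)])
```

```text
75 [[352.1, 354.6], [322.3, 274.8]] [[489.2, 73.6], [519.9, 68.6]]
80 [[354.8, 354.4], [334.5, 274.0]] [[487.7, 71.5], [513.1, 59.0]]
85 [[357.6, 354.4], [346.9, 274.0]] [[486.2, 69.4], [506.0, 49.5]]
90 [[360.3, 354.6], [359.5, 274.8]] [[484.6, 67.4], [498.7, 40.2]]
```

View pics/s22.png

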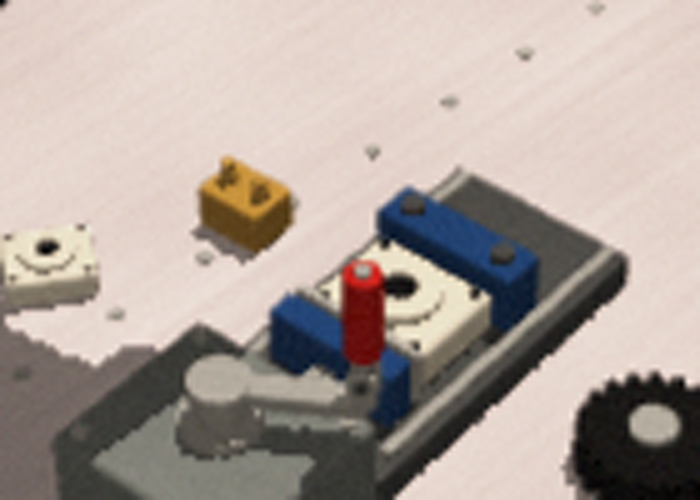

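View pics/t22.png

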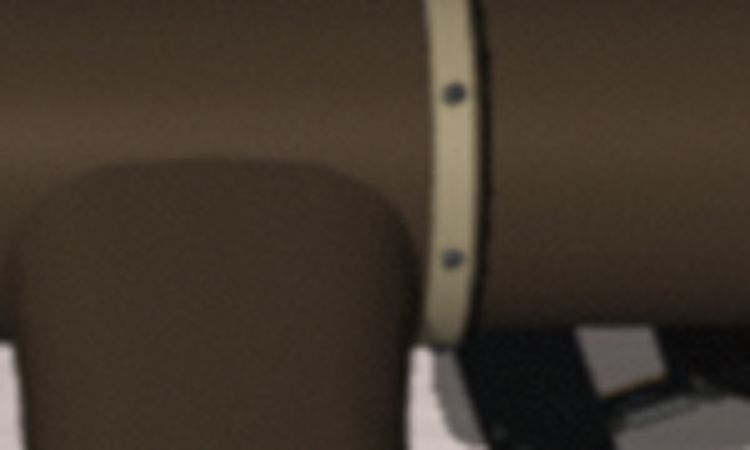

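The handle stands upright: base at (363,358), tip at (362,270), as predicted for 90°. I'll check that slope numerically, and check that nothing else moved.

Run:
```python
from h import *
s=snapshot('scene');c=s['color'];cv2.imwrite('pics/fin.png',c[:,:,::-1])
big=cv2.imread('pics/s22.png');h=cv2.cvtColor(big,cv2.COLOR_BGR2HSV)
m=((h[...,1]>150)&((h[...,0]<8)|(h[...,0]>172))&(h[...,2]>60))[250:380,320:400]
ys=np.arange(280,352,4)
l=[];
for y in ys:
  x=np.where(m[y-250])[0]; l.append((x[0]+320,x[-1]+320))
l=np.array(l);print('slopes L,R,mid',[np.polyfit(ys,v,1)[0].round(3) for v in(l[:,0],l[:,1],l.mean(1))],'expect 90:0.010, 85:0.133')
a=cv2.imread('pics/scene0.png',0);b=cv2.imread('pics/fin.png',0)
for n,(x,y) in dict(brass=(274,230),small=(234,242),pulley=(355,278),disc=(130,295),race=(180,378),big=(308,335),bottle=(431,168),spanner=(398,158)).items():
  T=a[y-16:y+16,x-16:x+16];r=cv2.matchTemplate(b[y-24:y+24,x-24:x+24],T,cv2.TM_CCOEFF_NORMED);_,v,_,p=cv2.minMaxLoc(r);print(n,p[0]-8,p[1]-8,round(v,2))
```

```text
slopes L,R,mid [np.float64(0.022), np.float64(-0.016), np.float64(0.003)] expect 90:0.010, 85:0.133
brass 0 0 1.0
small 0 0 0.46
pulley 0 0 1.0
disc 0 0 0.72
race 0 0 1.0
big 0 0 1.0
bottle 0 0 1.0
spanner 0 0 1.0
```

```bash
python3 -c "
from plant import *
print(get_obs()['clock'],close_job())"
```

```text
the job is handed in; nothing more can be done
21.05 None
```

The job is handed in at 21 s. The cover is nipped against the backstop at an estimated 25 N, and the handle is left standing upright with the gripper clear of everything.

**Handle:** My first swing stalled at about 78° because the pads slid on the sleeve. I released, tilted the tool to match, regripped and took it to the stop before winding. After release, the sleeve's slope in the scene image matched 90° (0.003 measured, about 0.01 expected).

**Clamping:** I wound about 2.8 rad clockwise. The cover stopped moving about 2.4 rad after the start, which I took as the bite. I then wound about 0.38 rad further.
- **By angle past the bite:** about 23 N. The bite angle is good to only about ±3°, or ±3 N.
- **By the rise in crank force, about 7 to 11 N:** about 26 N. The readings scatter by about 0.6 N at the handle, or about 4 N of clamping.

There is no direct reading of the clamping force, so it rests on these two.

**Other things on the bench:** All eight objects I matched against the first picture (the six bystanders and the two look-alike covers) showed no shift. Two of those matches were weak, probably because of the arm's shadow: the small look-alike cover (0.46) and the pickup disc (0.72). The final top view was blocked by the arm, so these checks use the scene camera only.

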